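Load the matching spacer and log the check

TASK

Four aluminium spacers on the desk look alike except for their length. Find the one that fills the gap between the two steel cheeks of the blue checking cradle with only a few millimetres of play, and lay it flat on the cradle's black bed, centred between the cheeks. Let go of it, then press the red plunger head on the cradle all the way down to its stop to log the check and let it spring back, leaving the other spacers, the jar and the air blower where they are.

Things in the scene. Friction and masses are not known exactly. Their poses are not given: they have to be found in the camera images.
- spacer_a: loose octagonal aluminium stand-off spacer, 84 mm long over all, 32 mm across its flats (flat sides 13 mm wide), one dark band round it near each end, about 0.16 kg; lies on a flat side. Origin at its centre, 16 mm above what it lies on; its x axis runs along its length
- spacer_b: loose octagonal aluminium stand-off spacer, 100 mm long over all, 32 mm across its flats (flat sides 13 mm wide), one dark band round it near each end, about 0.16 kg; lies on a flat side. Origin at its centre, 16 mm above what it lies on; its x axis runs along its length
- spacer_c: loose octagonal aluminium stand-off spacer, 116 mm long over all, 32 mm across its flats (flat sides 13 mm wide), one dark band round it near each end, about 0.16 kg; lies on a flat side. Origin at its centre, 16 mm above what it lies on; its x axis runs along its length
- spacer_d: loose octagonal aluminium stand-off spacer, 132 mm long over all, 32 mm across its flats (flat sides 13 mm wide), one dark band round it near each end, about 0.16 kg; lies on a flat side. Origin at its centre, 16 mm above what it lies on; its x axis runs along its length
- cradle: fixed cradle: blue base 80 x 250 x 10 mm (y -85 to +165) with a black bed 28 mm wide, top 40 mm above the desk, free space beside it, between two steel cheeks. Cheek inner faces 121 mm apart (y = -60.5, +60.5), 46 mm wide, 9 thick, top 62 mm above the desk. Origin on the desk under the bed centre; y runs along the bed towards the plunger post at y = +130 mm; z up
- bed_centre (a point): centre of the bed's top face, 40 mm above the desk, midway between the cheeks; axes as the cradle's. A spacer lying properly has its centre 16 mm above this point and its length along this y axis
- plunger_top (a point): centre of the top of the red mushroom head (38 mm across) of the spring plunger on the cradle's grey post; 90 mm above the desk when up. It moves down with the plunger
- plunger (a joint): travel of the plunger: 0 when up, growing to 0.012 m at its stop fully down; spring force about 2 N at first and 6 N at the stop; springs back when let go
- jar: loose specimen jar with black lid, 64 mm wide, 86 mm tall, bystander; origin at the centre of its underside
- blower: loose black rubber air blower, 51 x 126 x 51 mm, bystander; origin at the centre of its underside

How it is judged:
By the outcome, as a careful person would: the job done as asked, in the order asked, and still so for the second after the job is handed in, with the robot touching nothing.
It also fails if it takes over 51 s, if anything falls off the work surface, if the arm or the gripper's body presses on something with over 40 N, if the wrist force passes 120 N, or if a joint passes its speed limit or range.

ROBOT

A 6-joint arm with a two-finger parallel gripper is mounted at the origin on a cart in front of the work surface, level with it; the furniture and walls round the work are solid. World frame = base frame: x ahead of the robot, y to its left, z up, the work surface at z = 0. Lengths are in m, angles in rad, forces in N, time in s.
With the tool pointing down it reaches from about 0.25 to 0.85 m from the base axis. Payload 12.5 kg.
Tool frame: the origin (TCP) lies midway between the tips of the shut fingers; the grasp point (between the pads) lies 19 mm behind it; z points along the fingers, y is the line along which they close (so a half turn about z gives the same grasp; the last joint's range is limited). The gripper opens to 93 mm and grips with 3 to 60 N. Pads are 15 mm wide; open, the fingers measure 128 mm over their backs; the gripper's body (75 mm by 188 mm) begins 65 mm behind the grasp point.
Start: joints at [1.04, 0.351, 1.652, -0, 1.139, -0.085], TCP at [0.237, 0.496, 0.183] pointing down, gripper open.
Joint ranges: [-2.75, 2.75], [-0.79, 2.1], [0.01, 2.65], [-1.57, 4.71], [0.07, 3.14], [-2.87, 2.87]. Speed limits (rad/s): [2.22, 2.22, 2.79, 3.14, 3.14, 3.14].

INTERFACE

Orientations are given as [roll, pitch, yaw] about the fixed x, y, z axes, in that order (R = Rz(yaw) Ry(pitch) Rx(roll)).
In Python, from plant import arm gives the robot as it stands.
- The arm moves only by the tool step_arm, never from a script. Its argument "deltas" is a list of rows, each a list of 7 numbers: the turn, a rotation vector about the world's x, y, z in degrees, then the shift along the world's x, y, z in m, then the opening, from 0 (shut) to 1 (fully open). A call has 1 to 10 rows; each row shifts and turns the commanded pose from where the row before left it; what a row does not reach is not made up. A row lasts 1/10 s, in which the tool goes at most 50 mm and 8.59 degrees, less where a joint would pass 70% of its speed; a pose out of reach is approached as far as the arm can. A call with a gripper value outside its range is refused whole. The fingers move at their own pace and stop on an object; "newtons" is the grip in N (left out, the last holds). Time passes only in rows, so rows that do not move let the fingers close. It gives the time, the measured TCP pose, the force, the opening and the grip force at its end, in the units of the state.
- arm.sense(): the state, without advancing time (a new reading comes with each control period).
- arm.get_image(name): name is "side" or "top"; returns a dict with "pixels" (384x512x3 uint8, red, green, blue), "z_map" (384x512 float32, m along the optical axis (not along the pixel's ray), 0 where there is no reading), "vfov" (degrees; the focal length in pixels is half the picture's height over the tangent of half this angle, whatever the lens; pixels are square), "cx", "cy" (the principal point, pixels), "R" (3x3) and "t" (3): a world point X has camera coordinates R X + t. Camera axes: x right, y down, z forward; pixel columns grow to the right and rows downward; lengths in m; the calibration is good to about 2 mm. A picture is of the moment at which its call begins.
- arm.sign_off(): hands the job in; it is judged then, once.
The state is a dict: "clock": time; "joints": joint angles; "qvel": joint speeds; "effort": joint torques, N m; "tcp_pos": TCP position; "tcp_rot": TCP orientation; "force": force on the tool from outside, world axes, zero at the start; "wrist_torque": the same for the moment, N m; "width": finger opening in m; "gripper_force": force on a finger pad.
Only numpy, scipy, OpenCV 4.12 (cv2) and the standard library are available. Lean on these libraries where they do the work, as an engineer would, in place of code of your own. Each camera call takes 0.05 s, during which the arm holds its last target. There are 200 camera calls.

## Working session

There is one attempt and no reset: what is moved stays moved. The work goes in short steps, Python scripts to look and compute and a tool call to move; the robot and the scene stay as the last step left them, time stands still between calls to the robot, and variables do not carry over. Pictures are saved under pics/ and viewed, at most 10 in all, crops included, and the job is handed in when it is done.

Besides the shell and the picture viewer there is one more tool, called after "Emit:" as name([rows], argument=value, ...), one row to a line, values as JSON. step_arm: Moves the arm, as the interface text tells. Its arguments: {"type":"object","properties":{"deltas":{"type":"array","items":{"type":"array","items":{"type":"number"}}},"newtons":{"type":"number"}},"required":["deltas"]}

```bash
mkdir -p pics
cat > h.py <<'E'
import numpy as np, cv2
from plant import arm
def grab(n,f=None):
    d=arm.get_image(n)
    if f: cv2.imwrite('pics/'+f,cv2.cvtColor(d['pixels'],cv2.COLOR_RGB2BGR))
    return d
def F(d): return d['pixels'].shape[0]/2/np.tan(np.radians(d['vfov'])/2)
def ray(d,u,v,z):
    R,t=np.array(d['R']),np.array(d['t']); f=F(d)
    c=-R.T@t; r=R.T@np.array([(u-d['cx'])/f,(v-d['cy'])/f,1]); return c+r*(z-c[2])/r[2]
def cloud(d):
    R,t=np.array(d['R']),np.array(d['t']); f=F(d); Z=d['z_map']
    v,u=np.indices(Z.shape); P=np.stack([(u-d['cx'])/f*Z,(v-d['cy'])/f*Z,Z],-1)
    return (P-t)@R
E
python3 - <<'E'
from h import *
for n in ('top','side'):
    d=grab(n,n+'1.png'); print(n,d['vfov'],d['cx'],d['cy'],-np.array(d['R']).T@d['t'],np.array(d['R'])[2], (d['z_map']>0).mean())
    np.save(n+'1.npy',d,allow_pickle=True)
print(arm.sense())
E
```

```text
top 56.42848371831052 247.53122796202484 187.91811153959736 [0.34891851 0.05104254 1.27707639] [ 0.16235444 -0.00540479 -0.9867177 ] 0.9957784016927084
side 56.734649069547444 252.86369876600358 192.50114275368054 [ 0.20123215 -0.72654918  0.80709124] [ 0.31845758  0.68972015 -0.65028523] 0.9957071940104166
{'clock': 0.1, 'joints': array([ 1.04042239e+00,  3.51191843e-01,  1.65233253e+00, -4.09525058e-06,
        1.13908341e+00, -8.45961246e-02]), 'qvel': array([-9.99269857e-04, -1.36744629e-03, -1.75010569e-03,  4.17271774e-04,
        2.28392376e-03,  4.85202213e-05]), 'effort': array([-2.11001119e-03, -4.98033392e+01, -2.85696191e+01,  6.98718661e-02,
        2.40835705e-02, -4.91151968e-05]), 'tcp_pos': array([0.23694677, 0.49597793, 0.18296056]), 'tcp_rot': array([-3.14058084e+00, -8.20689269e-05,  2.69581651e+00]), 'force': array([-0.0707236 ,  0.51400051,  0.1044291 ]), 'wrist_torque': array([-0.01457932, -0.00752939, -0.01803744]), 'gripper_force': 0.0, 'width': 0.0930949719631784}
```

View pics/top1.png

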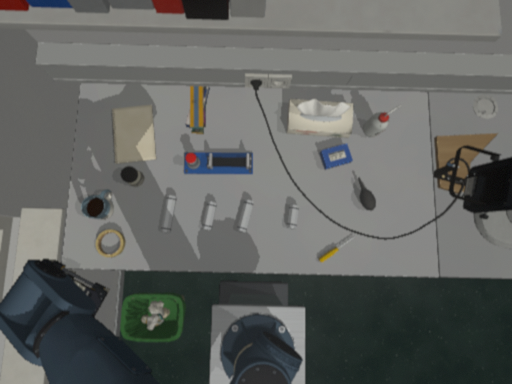

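View pics/side1.png

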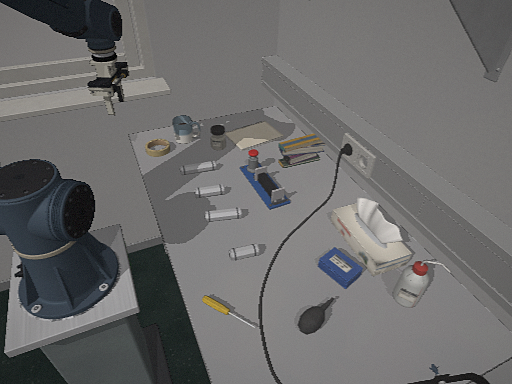

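The top view shows four spacers at about (168,212), (208,214), (245,215) and (292,215). The blue cradle is at (218,162), with its bed at (230,160) and the red plunger at (190,158), towards +y. The cable runs to the right of the cradle. The side view agrees.

Run:
```python
from h import *
d=np.load('top1.npy',allow_pickle=True).item(); P=cloud(d)
m=((P[...,2]>.012)&(P[...,2]<.05)).astype(np.uint8)
for u,v in [(168,212),(208,214),(245,215),(292,215)]:
    w=np.zeros_like(m); w[v-24:v+25,u-19:u+20]=1
    n,l,s,c=cv2.connectedComponentsWithStats(m*w); k=1+np.argmax(s[1:,4])
    q=P[l==k]; r=cv2.minAreaRect(q[:,:2].astype(np.float32)*1000)
    x=q[:,:2]-q[:,:2].mean(0); a=np.linalg.svd(x,full_matrices=False)[2][0]
    e=x@a
    print((u,v),'rect',np.round(r[0],1),np.round(r[1],1),'ang',np.degrees(np.arctan2(a[1],a[0])).round(1),'ztop',np.percentile(q[:,2],80).round(4),len(q), q[:,:2].mean(0).round(4))
hsv=cv2.cvtColor(d['pixels'],cv2.COLOR_RGB2HSV)
b=cv2.inRange(hsv,(105,120,40),(130,255,255)); b[:145]=0;b[180:]=0;b[:,:175]=0;b[:,265:]=0
q=np.array([ray(d,u,v,.01)[:2] for v,u in np.argwhere(b>0)])
r=cv2.minAreaRect((q*1000).astype(np.float32)); print('base',r)
R=cv2.inRange(hsv,(0,130,60),(8,255,255))|cv2.inRange(hsv,(172,130,60),(180,255,255)); R[:145]=0;R[175:]=0;R[:,:180]=0;R[:,205:]=0
v,u=np.argwhere(R>0).mean(0); print('plunger',u,v,ray(d,u,v,.088),(R>0).sum())
q=P[150:172,205:256].reshape(-1,3); k=q[(q[:,2]>.052)&(q[:,2]<.07)]; print('cheeks',[ (g[:,:2].mean(0).round(4),len(g)) for g in (k[k[:,1]>k[:,1].mean()],k[k[:,1]<k[:,1].mean()])])
k=q[(q[:,2]>.034)&(q[:,2]<.045)];print('bed',cv2.minAreaRect((k[:,:2]*1000).astype(np.float32)))
B=cv2.cvtColor(d['pixels'],cv2.COLOR_RGB2BGR)
cv2.imwrite('pics/crop1.png',cv2.resize(B[140:245,140:310],None,fx=4.5,fy=4.5,interpolation=cv2.INTER_CUBIC))
```

```text
(168, 212) rect [460.8 321. ] [ 33.9 131.5] ang 173.0 ztop 0.0321 361 [0.4595 0.3191]
(208, 214) rect [456.7 177.5] [33.9 99.3] ang 169.4 ztop 0.0318 269 [0.4562 0.1766]
(245, 215) rect [459.5  51.6] [ 33.  116.2] ang 166.3 ztop 0.0317 303 [0.4584 0.0513]
(292, 215) rect [ 460.6 -116. ] [32.8 83.9] ang 172.5 ztop 0.0317 226 [ 0.4598 -0.1148]
base ((647.28271484375, 152.9225616455078), (73.28602600097656, 239.91297912597656), 0.18947383761405945)
plunger 190.35632183908046 157.41379310344828 [0.64533501 0.24180245 0.088     ] 87
cheeks [(array([0.6482, 0.1775]), 39), (array([0.6512, 0.0485]), 39)]
bed ((649.3474731445312, 115.32030487060547), (42.078514099121094, 126.80220031738281), 1.3817781209945679)
```

View pics/crop1.png

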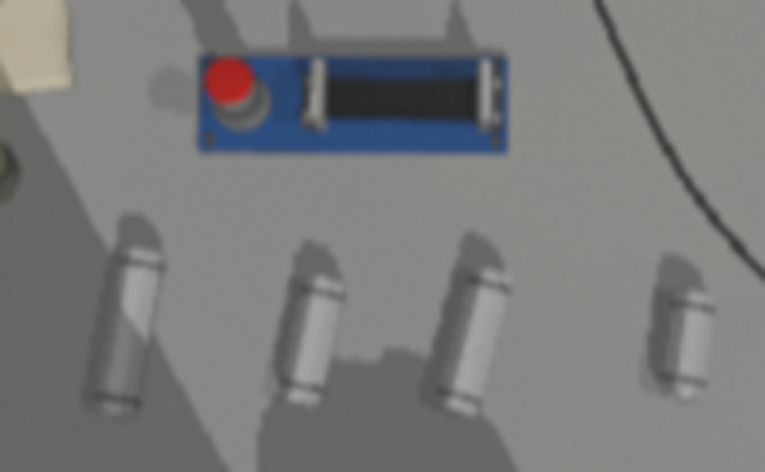

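The 116 mm spacer (c) is at (0.459, 0.0515) with its axis at 166.3°. The crop confirms it is third from the left. The cradle bed centre is near (0.650, 0.113). I'll approach above the spacer.

Emit:
step_arm([
  [0,0,1.2,0.015,-0.03,0,1],
  [0,0,1.2,0.015,-0.03,0,1],
  [0,0,1.2,0.015,-0.03,0,1],
  [0,0,1.2,0.015,-0.03,0,1],
  [0,0,1.2,0.015,-0.03,0,1],
  [0,0,1.2,0.015,-0.03,0,1],
  [0,0,1.2,0.015,-0.03,0,1],
  [0,0,1.2,0.015,-0.03,0,1],
  [0,0,1.2,0.015,-0.03,0,1],
  [0,0,1.2,0.015,-0.03,0,1],
], newtons=25)

```text
clock: 1.1
tcp_pos: [0.3874, 0.1949, 0.1833]
tcp_rot: [-3.141, -0.0, 2.906]
force: [0.1, 0.7, 0.7]
width: 0.0931
gripper_force: 0.0
```

Emit:
step_arm([
  [0,0,0,0.015,-0.03,-0.01,0.8],
  [0,0,0,0.015,-0.03,-0.01,0.8],
  [0,0,0,0.015,-0.03,-0.01,0.8],
  [0,0,0,0.015,-0.03,-0.02,0.8],
  [0,0,0,0.012,-0.025,-0.02,0.8],
  [0,0,0,0,0,0,0.8],
  [0,0,0,0,0,0,0.8],
])

```text
clock: 1.8
tcp_pos: [0.4588, 0.0511, 0.1132]
tcp_rot: [-3.141, -0.001, 2.904]
force: [-0.1, 0.0, 1.0]
width: 0.0745
gripper_force: 0.0
```

Emit:
step_arm([
  [0,0,0,0,0,-0.03,0.8],
  [0,0,0,0,0,-0.03,0.8],
  [0,0,0,0,0,-0.025,0.8],
  [0,0,0,0,0,-0.015,0.8],
  [0,0,0,0,0,-0.007,0.8],
  [0,0,0,0,0,0,0.8],
  [0,0,0,0,0,0,0],
  [0,0,0,0,0,0,0],
  [0,0,0,0,0,0,0],
  [0,0,0,0,0,0,0],
], newtons=30)

```text
clock: 2.8
tcp_pos: [0.4594, 0.0513, 0.0069]
tcp_rot: [3.141, 0.001, 2.905]
force: [-0.4, -0.4, 0.5]
width: 0.0469
gripper_force: 0.0
```

Emit:
step_arm([
  [0,0,0,0,0,0,0],
  [0,0,0,0,0,0,0],
  [0,0,0,0,0,0,0],
  [0,0,0,0,0,0,0],
  [0,0,0,0,0,0,0],
])

```text
clock: 3.3
tcp_pos: [0.4591, 0.0512, 0.0064]
tcp_rot: [-3.142, -0.0, 2.905]
force: [-0.4, 0.2, 0.4]
width: 0.0073
gripper_force: 0.0
```

Emit:
step_arm([
  [0,0,0,0,0,0.02,0],
  [0,0,0,0,0,0.03,0],
  [0,0,0,0,0,0.03,0],
  [0,0,0,0,0,0.03,0],
  [0,0,-7.5,0,0,0.02,0],
  [0,0,-7.5,0,0,0.01,0],
  [0,0,-7.5,0,0,0,0],
  [0,0,-7.5,0,0,0,0],
  [0,0,-7.5,0,0,0,0],
  [0,0,-7.5,0,0,0,0],
])

```text
clock: 4.3
tcp_pos: [0.459, 0.0512, 0.1464]
tcp_rot: [-3.141, -0.0, 2.114]
force: [0.6, -0.2, -0.4]
width: 0.0007
gripper_force: 0.0
```

Emit:
step_arm([
  [0,0,-7.5,0.015,0.005,0,0],
  [0,0,-7.5,0.02,0.007,0,0],
  [0,0,-7.5,0.02,0.007,0,0],
  [0,0,-7.5,0.025,0.007,0,0],
  [0,0,0,0.025,0.01,0,0],
  [0,0,0,0.025,0.01,0,0],
  [0,0,0,0.025,0.01,0,0],
  [0,0,0,0.025,0.005,0,0],
  [0,0,0,0.01,0,0,0],
  [0,0,0,0,0,0,0],
])

```text
clock: 5.3
tcp_pos: [0.6497, 0.1123, 0.1458]
tcp_rot: [-3.141, 0.0, 1.596]
force: [-0.5, -0.8, -0.7]
width: 0.0002
gripper_force: 0.0
```

The fingers closed on nothing, so I'll look at what happened.

Run:
```python
from h import *
t=grab('top','top2.png');s=grab('side','side2.png')
np.save('top2.npy',t,allow_pickle=True);np.save('side2.npy',s,allow_pickle=True)
A=cv2.resize(cv2.imread('pics/top2.png')[130:250,130:330],None,fx=3,fy=3);B=cv2.resize(cv2.imread('pics/side2.png')[90:290,140:340],None,fx=3,fy=3)[:400]
A=cv2.copyMakeBorder(A,0,max(0,B.shape[0]-A.shape[0]),0,0,0)
cv2.imwrite('pics/c2.png',cv2.resize(np.vstack([A[:360],cv2.resize(B,(600,400))]),None,fx=.78,fy=.78))
```

```text
(no output)
```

View pics/c2.png

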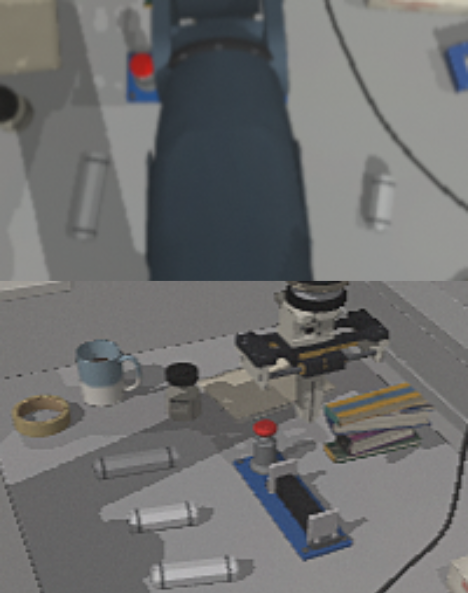

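Run:
```python
from h import *
s=np.load('side2.npy',allow_pickle=True).item();s1=np.load('side1.npy',allow_pickle=True).item()
def proj(d,X):
    c=np.array(d['R'])@X+d['t']; return (F(d)*c[:2]/c[2]+[d['cx'],d['cy']]).round(1)
print('tcp',proj(s,np.array([.6497,.1123,.1458])),'start',proj(s1,np.array([.237,.496,.183])))
for n,d in (('before',s1),('after',s)):
    P=cloud(d); print(n,'spC',proj(d,np.array([.459,.0515,.016])))
    h=(P[...,2]>.012)&(P[...,2]<.05)
    nl,l,st,c=cv2.connectedComponentsWithStats(h.astype(np.uint8))
    for k in range(1,nl):
        if 150<st[k,4]<1200 and 170<c[k][0]<270 and 150<c[k][1]<265:
            q=P[l==k]; r=cv2.minAreaRect(q[:,:2].astype(np.float32)*1000); print(c[k].round(),np.round(r[0]),np.round(r[1]),round(r[2],1),q[:,2].max().round(4))
B=cv2.imread('pics/side2.png')[90:200,200:330]; cv2.imwrite('pics/c3.png',cv2.resize(B,None,fx=5,fy=5))
```

```text
tcp [270.8 157.4] start [119.2 116.7]
before spC [223.4 214.2]
[198. 167.] [457. 318.] [ 31. 131.] 83.6 0.0355
[266. 183.] [650. 147.] [235.  62.] 89.8 0.0498
[209. 190.] [452. 173.] [ 27. 100.] 79.9 0.0346
[223. 214.] [455.  48.] [ 29. 116.] 76.4 0.0346
[243. 251.] [ 457. -116.] [34. 84.] 84.0 0.0351
after spC [223.4 214.2]
[197. 167.] [457. 318.] [ 30. 132.] 82.0 0.0371
[266. 183.] [649. 152.] [ 68. 239.] 2.3 0.0498
[209. 190.] [453. 173.] [ 28. 100.] 79.9 0.0353
[222. 214.] [455.  48.] [ 28. 116.] 76.0 0.0355
[243. 251.] [ 458. -116.] [33. 84.] 82.7 0.0358
```

View pics/c3.png

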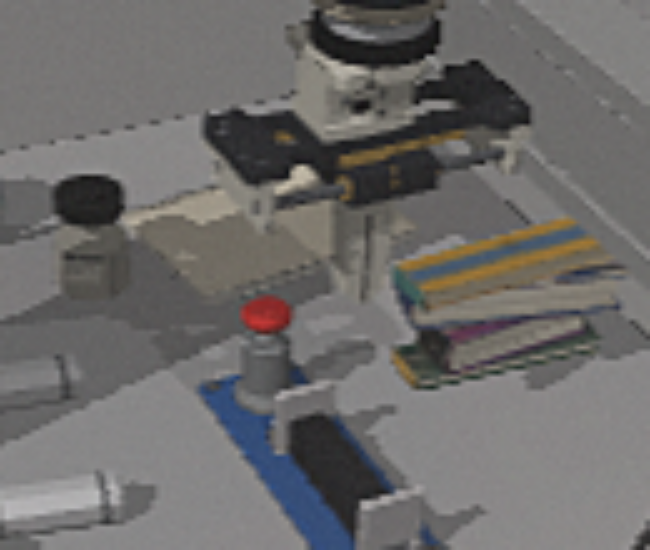

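The spacers haven't moved. The fingertips appear at about (273,150) in the side picture, while the reported TCP projects to (271,157). So the tip may really be higher than reported, or offset sideways. I'll measure it with the depth map.

Run:
```python
from h import *
s=np.load('side2.npy',allow_pickle=True).item();P=cloud(s)
for v in range(134,154): print(v,[tuple((P[v,u]*1000).round().astype(int)) for u in range(268,278,2)])
s=np.load('side1.npy',allow_pickle=True).item();P=cloud(s)
q=P[60:130,80:140].reshape(-1,3);k=q[(q[:,2]<.26)&(q[:,2]>.15)&(abs(q[:,0]-.237)<.15)&(abs(q[:,1]-.496)<.15)]
print('start',np.percentile(k,[0,5,50,95,100],axis=0).round(3),len(k))
low=k[k[:,2]<k[:,2].min()+.02];print(low.mean(0).round(3),low.min(0).round(3),low.max(0).round(3))
print(arm.sense()['joints'])
```

```text
134 [(np.int64(630), np.int64(103), np.int64(243)), (np.int64(638), np.int64(106), np.int64(239)), (np.int64(644), np.int64(104), np.int64(239)), (np.int64(651), np.int64(103), np.int64(238)), (np.int64(660), np.int64(108), np.int64(233))]
135 [(np.int64(630), np.int64(102), np.int64(240)), (np.int64(638), np.int64(105), np.int64(236)), (np.int64(645), np.int64(104), np.int64(235)), (np.int64(652), np.int64(104), np.int64(234)), (np.int64(658), np.int64(103), np.int64(233))]
136 [(np.int64(631), np.int64(104), np.int64(235)), (np.int64(637), np.int64(102), np.int64(235)), (np.int64(644), np.int64(103), np.int64(233)), (np.int64(652), np.int64(105), np.int64(230)), (np.int64(658), np.int64(102), np.int64(230))]
137 [(np.int64(630), np.int64(102), np.int64(233)), (np.int64(639), np.int64(105), np.int64(229)), (np.int64(644), np.int64(101), np.int64(230)), (np.int64(653), np.int64(106), np.int64(225)), (np.int64(658), np.int64(102), np.int64(227))]
138 [(np.int64(630), np.int64(102), np.int64(229)), (np.int64(637), np.int64(103), np.int64(227)), (np.int64(645), np.int64(103), np.int64(2
[... 3237 characters left out ...]
.int64(0)), (np.int64(762), np.int64(333), np.int64(0)), (np.int64(768), np.int64(327), np.int64(2)), (np.int64(776), np.int64(324), np.int64(2)), (np.int64(788), np.int64(329), np.int64(-5))]
153 [(np.int64(753), np.int64(331), np.int64(-2)), (np.int64(760), np.int64(328), np.int64(-2)), (np.int64(768), np.int64(326), np.int64(-3)), (np.int64(773), np.int64(318), np.int64(2)), (np.int64(781), np.int64(317), np.int64(0))]
start [[0.116 0.432 0.187]
 [0.129 0.441 0.192]
 [0.221 0.602 0.209]
 [0.322 0.638 0.251]
 [0.337 0.646 0.26 ]] 604
[0.215 0.601 0.198] [0.116 0.593 0.187] [0.329 0.639 0.207]
[ 1.00526415e-01  5.83804155e-01  1.38311877e+00 -1.00742762e-05
  1.17557360e+00  7.51550368e-02]
```

The side depth shows the shut fingertips at z≈0.181 when the TCP reads 0.146, with x and y agreeing. So the real tip is about 35 mm higher than reported, and the fingers closed above the spacer. I'll go back with the z correction, watching the force on the way down.

Emit:
step_arm([
  [0,0,7.5,-0.019,-0.006,0,0.8],
  [0,0,7.5,-0.019,-0.006,0,0.8],
  [0,0,7.5,-0.019,-0.006,0,0.8],
  [0,0,7.5,-0.019,-0.006,0,0.8],
  [0,0,7.5,-0.019,-0.006,0,0.8],
  [0,0,7.5,-0.019,-0.006,0,0.8],
  [0,0,7.5,-0.019,-0.006,0,0.8],
  [0,0,7.5,-0.019,-0.006,0,0.8],
  [0,0,7.5,-0.02,-0.007,0,0.8],
  [0,0,7.5,-0.02,-0.007,0,0.8],
])

```text
clock: 6.4
tcp_pos: [0.4554, 0.05, 0.1465]
tcp_rot: [-3.142, 0.0, 2.911]
force: [1.1, 0.1, -0.3]
width: 0.0729
gripper_force: 0.0
```

Emit:
step_arm([
  [0,0,0,0,0,-0.03,0.8],
  [0,0,0,0,0,-0.03,0.8],
  [0,0,0,0,0,-0.03,0.8],
  [0,0,0,0,0,-0.03,0.8],
  [0,0,0,0,0,-0.015,0.8],
  [0,0,0,0,0,-0.01,0.8],
  [0,0,0,0,0,0,0.8],
  [0,0,0,0,0,0,0.8],
])

```text
clock: 7.2
tcp_pos: [0.4573, 0.0503, 0.0021]
tcp_rot: [3.141, 0.001, 2.905]
force: [-1.0, 0.1, 1.0]
width: 0.0744
gripper_force: 0.0
```

Run:
```python
from h import *
s=grab('side','side3.png');P=cloud(s);st=arm.sense();t=st['tcp_pos'];print(t,st['force'],st['width'])
q=P.reshape(-1,3);k=q[(np.hypot(q[:,0]-t[0],q[:,1]-t[1])<.062)&(q[:,2]>.0)&(q[:,2]<.12)]
a=np.radians(76.3);e=(k[:,:2]-t[:2])@[np.cos(a),np.sin(a)]
for lo,hi in((-.07,-.03),(.03,.07)):
    g=k[(e>lo)&(e<hi)];print(lo,len(g),np.histogram(g[:,2],bins=np.arange(0,.125,.005))[0])
cv2.imwrite('pics/c4.png',cv2.resize(cv2.imread('pics/side3.png')[130:250,150:300],None,fx=5,fy=5))
```

```text
[0.45758871 0.05025922 0.00233315] [ 0.5762643   0.66511843 -0.71535466] 0.07422078179999518
-0.07 159 [86  0  0  0  0  0  0  0  1  6  9  8  4 10  8  8  7  7  5  0  0  0  0  0]
0.03 5 [3 0 0 0 0 0 0 0 0 0 0 0 0 0 0 1 1 0 0 0 0 0 0 0]
```

View pics/c4.png

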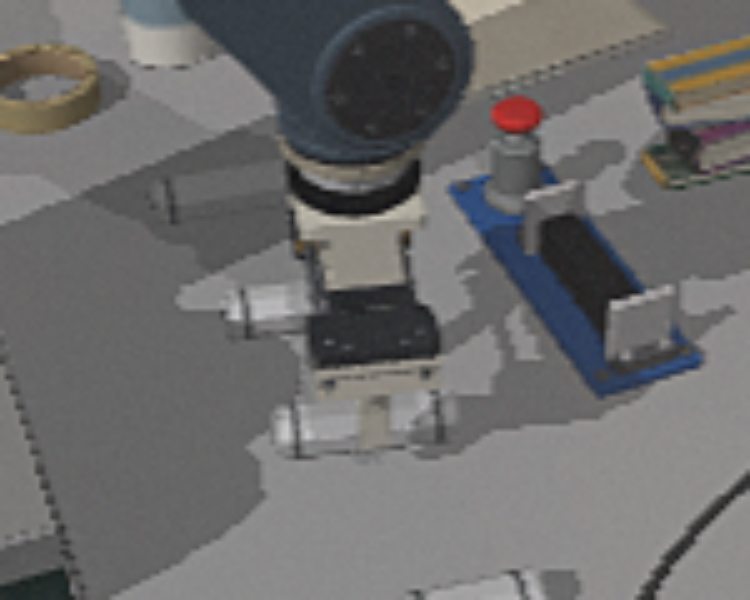

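The near finger, at (375,430) in the crop, is over the spacer's mid-length, and its tip is at z≈0.042 with the TCP reading 0.002. That puts the offset at about 0.038. I'll go down 33 mm more and close.

Emit:
step_arm([
  [0,0,0,0,0,-0.01,0.8],
  [0,0,0,0,0,-0.01,0.8],
  [0,0,0,0,0,-0.007,0.8],
  [0,0,0,0,0,-0.004,0.8],
  [0,0,0,0,0,0,0.8],
  [0,0,0,0,0,0,0.8],
])

```text
clock: 7.85
tcp_pos: [0.4571, 0.0503, -0.0296]
tcp_rot: [-3.142, -0.0, 2.905]
force: [0.1, 0.3, 1.6]
width: 0.0743
gripper_force: 0.0
```

Emit:
step_arm([
  [0,0,0,0,0,0,0],
  [0,0,0,0,0,0,0],
  [0,0,0,0,0,0,0],
  [0,0,0,0,0,0,0],
  [0,0,0,0,0,0,0],
  [0,0,0,0,0,0,0],
  [0,0,0,0,0,0,0],
])

```text
clock: 8.55
tcp_pos: [0.4572, 0.0503, -0.0295]
tcp_rot: [3.142, 0.0, 2.905]
force: [-0.1, 0.9, 0.2]
width: 0.0317
gripper_force: 30.0
```

Emit:
step_arm([
  [0,0,0,0,0,0.02,0],
  [0,0,0,0,0,0.03,0],
  [0,0,0,0,0,0.03,0],
  [0,0,-3,0,0,0.03,0],
  [0,0,-7.2,0.01,0.003,0.01,0],
  [0,0,-7.2,0.02,0.007,0,0],
  [0,0,-7.2,0.02,0.007,0,0],
  [0,0,-7.2,0.02,0.007,0,0],
  [0,0,-7.2,0.02,0.007,0,0],
  [0,0,-7.2,0.02,0.007,0,0],
])

```text
clock: 9.55
tcp_pos: [0.5675, 0.0885, 0.0901]
tcp_rot: [-3.141, -0.0, 2.094]
force: [0.2, 0.3, -1.3]
width: 0.0317
gripper_force: 30.0
```

Emit:
step_arm([
  [0,0,-7.2,0.02,0.007,0,0],
  [0,0,-7.2,0.02,0.007,0,0],
  [0,0,-7.2,0.02,0.006,0,0],
  [0,0,-7.2,0.02,0.005,0,0],
  [0,0,0,0.002,0,0,0],
  [0,0,0,0,0,0,0],
  [0,0,0,0,0,0,0],
])

```text
clock: 10.25
tcp_pos: [0.6481, 0.113, 0.0901]
tcp_rot: [-3.14, 0.0, 1.599]
force: [0.4, -0.1, -1.1]
width: 0.0317
gripper_force: 30.0
```

```bash
cat > m.py <<'E'
from h import *
import sys
s=grab('side',sys.argv[1]);P=cloud(s);st=arm.sense();t=st['tcp_pos'];print(t,st['tcp_rot'][2],st['width'])
q=P.reshape(-1,3);zb=t[2]+.0455
k=q[(abs(q[:,0]-t[0])<.03)&(abs(q[:,1]-t[1])<.075)&(abs(q[:,2]-zb)<.02)]
e=k[:,:2].astype(np.float32)*1000;print('spacer',cv2.minAreaRect(e),'y',np.percentile(k[:,1],[1,99]),'z',np.percentile(k[:,2],[1,50,99]))
for lo,hi in ((.03,.08),(.145,.20)):
    c=q[(abs(q[:,0]-.65)<.03)&(q[:,1]>lo)&(q[:,1]<hi)&(q[:,2]>.045)&(q[:,2]<.066)]
    if len(c): print('cheek',len(c),np.percentile(c,[3,50,97],axis=0).round(4).tolist())
cv2.imwrite('pics/c_'+sys.argv[1],cv2.resize(cv2.imread('pics/'+sys.argv[1])[120:220,210:340],None,fx=6,fy=6,interpolation=cv2.INTER_CUBIC))
E
python3 m.py s5.png
```

```text
[0.64826317 0.11300414 0.09029225] 1.5979465627273952 0.03190639042174905
spacer ((649.1293334960938, 108.82818603515625), (113.3619384765625, 57.079708099365234), 82.11514282226562) y [0.05344539 0.16436006] z [0.12341253 0.14509242 0.1538776 ]
cheek 71 [[0.6251, 0.0427, 0.0453], [0.6462, 0.0465, 0.0569], [0.669, 0.0521, 0.063]]
cheek 61 [[0.6234, 0.1731, 0.0458], [0.645, 0.1765, 0.0566], [0.6667, 0.1834, 0.0634]]
```

View pics/c_s5.png

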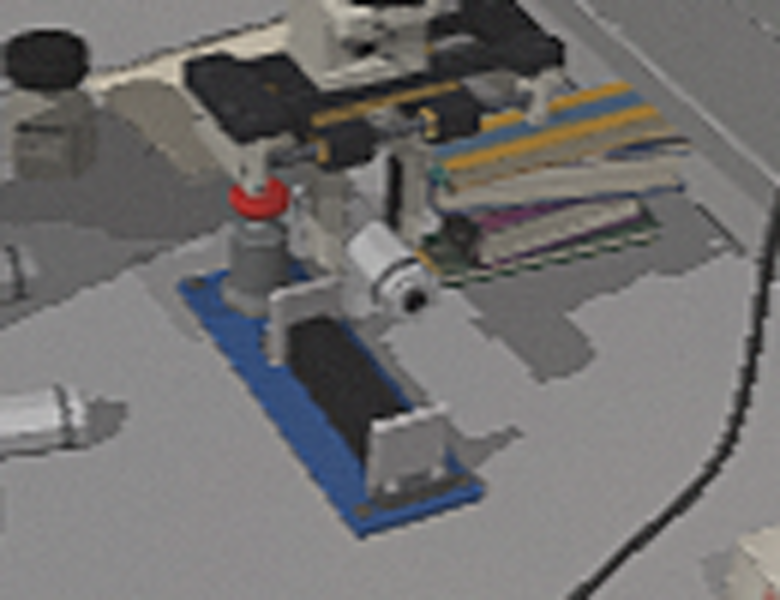

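The spacer is held level over the bed. Its near end centre is at crop (412,298). The near cheek's top front edge runs (372,418)-(447,407) and the far cheek's (272,292)-(340,277). I'll cast rays for the fine alignment.

Run:
```python
from h import *
s=np.load('side2.npy',allow_pickle=True).item()
r=lambda u,v,z:ray(s,u/6+210-.4,v/6+120-.4,z).round(4)
print('end',r(412,298,.1358))
n=[r(372,418,.062),r(447,407,.062)];f=[r(272,292,.062),r(340,277,.062)];print(n,f)
N=sum(n)/2;Q=sum(f)/2;d=(Q-N)[:2];u=d/np.linalg.norm(d);print(np.linalg.norm(d),'yaw-90',np.degrees(np.arctan2(-u[0],u[1])),'origin',N[:2]+u*.0695)
```

```text
end [0.6494 0.0574 0.1358]
[array([0.6291, 0.0549, 0.062 ]), array([0.6712, 0.0475, 0.062 ])] [array([0.6257, 0.1802, 0.062 ]), array([0.6688, 0.1783, 0.062 ])]
0.12808283452516186 yaw-90 1.2973788490302272 origin [0.64857641 0.12068218]
```

Run:
```python
from h import *
C=[grab('side') for _ in range(4)]
P=np.mean([cloud(d) for d in C],0);q=P.reshape(-1,3);t=arm.sense()['tcp_pos']
for lo,hi,o in((.03,.075,-.0695),(.15,.2,.0605)):
    c=q[(abs(q[:,0]-.648)<.018)&(q[:,1]>lo)&(q[:,1]<hi)&(q[:,2]>.044)&(q[:,2]<.058)]
    A=np.c_[c[:,0]-.648,np.ones(len(c))];w,*_=np.linalg.lstsq(A,c[:,1],rcond=None);print(len(c),'slope',w[0],'y',w[1],'origin y',w[1]-o,c[:,1].std())
zc=t[2]+.0455
e=q[(np.hypot(q[:,0]-t[0],q[:,2]-zc)<.0085)&(q[:,1]<.09)&(q[:,1]>.03)];print('end',len(e),e.mean(0),np.median(e[:,1]),e[:,1].std(),'centre y',np.median(e[:,1])+.058)
for v in range(164,176): print(v,(P[v,272:286,1]*1000).astype(int))
```

```text
31 slope 0.014605512110714756 y 0.0457654545186546 origin y 0.11526545451865461 0.000913384668602982
26 slope 0.03534391968184913 y 0.1754251935323803 origin y 0.11492519353238032 0.0009427471016130207
end 14 [0.64904453 0.05515701 0.13653071] 0.055364506200843364 0.0006939490323500661 centre y 0.11336450620084337
164 [ 76  73  70  66  66  64  63  62  65 226 223 223 220 218]
165 [ 75  70  65  62  61  59  58  60  58  61 218 216 212 214]
166 [ 71  66  64  61  58  58  56  56  57  58  59 218 217 216]
167 [ 68  65  60  58  57  54  54  56  55  55  59 215 214 213]
168 [ 66  62  57  57  56  54  54  55  54  56  58 217 214 213]
169 [ 67  61  59  57  54  55  54  56  54  55  57 210 210 208]
170 [ 67  61  57  55  54  55  55  53  55  55 207 203 203 203]
171 [216  61  57  55  54  55  54  55  56 167 201 201 197 197]
172 [211 208  58  56  54  54  55  54  55 198 198 194 191 191]
173 [204 203 202  57  57  55  56 194 192 190 190 188 187 185]
174 [198 197 196 194 193 191 189 190 187 185 183 184 183 181]
175 [193 191 190 190 189 186 184 184 183 181 177 179 175 175]
```

In the same view the spacer centre is at y≈0.113 and the cradle centre at 0.115, so I'll shift +2 mm in y and lower.

Emit:
step_arm([
  [0,0,0,0,0.002,0,0],
  [0,0,0,0,0,-0.02,0],
  [0,0,0,0,0,-0.02,0],
  [0,0,0,0,0,-0.015,0],
  [0,0,0,0,0,-0.01,0],
  [0,0,0,0,0,-0.007,0],
  [0,0,0,0,0,-0.004,0],
  [0,0,0,0,0,0,0],
  [0,0,0,0,0,0,0],
])

```text
clock: 11.4
tcp_pos: [0.6495, 0.1153, 0.015]
tcp_rot: [3.141, -0.0, 1.596]
force: [-0.2, 0.1, -1.5]
width: 0.0317
gripper_force: 30.0
```

Emit:
step_arm([
  [0,0,0,0,0,-0.001,0],
  [0,0,0,0,0,-0.001,0],
  [0,0,0,0,0,-0.001,0],
  [0,0,0,0,0,0,0],
])

```text
clock: 11.8
tcp_pos: [0.649, 0.1152, 0.0114]
tcp_rot: [-3.141, 0.0, 1.596]
force: [-0.4, 0.2, -0.3]
width: 0.0316
gripper_force: 30.0
```

Emit:
step_arm([
  [0,0,0,0,0,-0.0005,0],
  [0,0,0,0,0,-0.0005,0],
  [0,0,0,0,0,0,0],
  [0,0,0,0,0,0,0],
])

```text
clock: 12.2
tcp_pos: [0.6491, 0.1152, 0.0105]
tcp_rot: [3.142, 0.0, 1.596]
force: [-0.3, -0.8, 0.1]
width: 0.0316
gripper_force: 30.0
```

```bash
python3 m.py s6.png
```

```text
[0.64913723 0.11527218 0.01051423] 1.596294385848223 0.03144145099711904
spacer ((649.740478515625, 112.28656005859375), (140.18772888183594, 55.8194694519043), 89.4620590209961) y [0.04331338 0.18084897] z [0.03683015 0.06201887 0.07432   ]
cheek 108 [[0.6262, 0.0434, 0.0456], [0.642, 0.0481, 0.0593], [0.6679, 0.0779, 0.0652]]
cheek 27 [[0.6227, 0.1578, 0.0492], [0.6308, 0.174, 0.0572], [0.6422, 0.1812, 0.0647]]
```

View pics/c_s6.png

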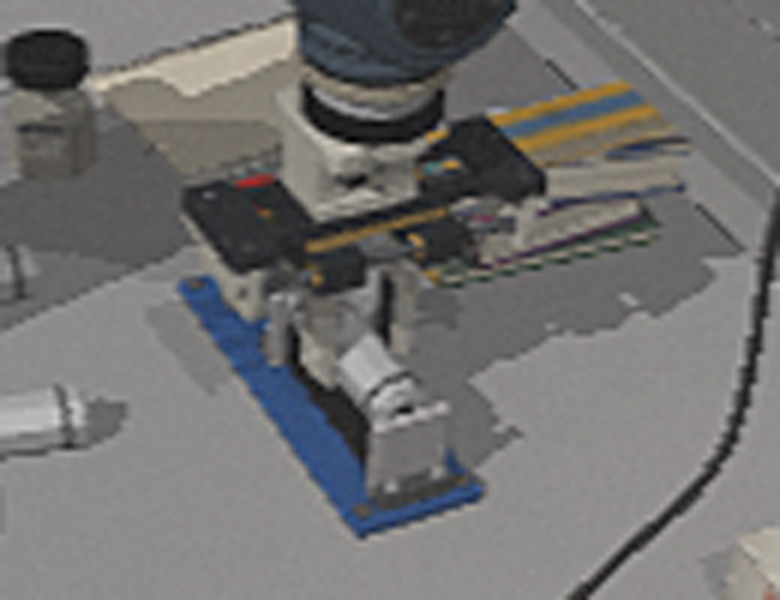

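The spacer sits between the cheeks (crop 340-410, 340-410), and the weight has come off the wrist. I'll release it and retreat.

Emit:
step_arm([
  [0,0,0,0,0,0,0.6],
  [0,0,0,0,0,0,0.6],
  [0,0,0,0,0,0,0.6],
  [0,0,0,0,0,0,0.6],
  [0,0,0,0,0,0.01,0.6],
  [0,0,0,0,0,0.03,0.6],
  [0,0,0,0,0,0.04,0.6],
  [0,0,0,0,0,0.04,0.6],
  [0,0,0,0,0,0.04,0.6],
  [0,0,0,0,0,0,0],
])

```text
clock: 13.25
tcp_pos: [0.6518, 0.1156, 0.1775]
tcp_rot: [3.132, -0.001, 1.596]
force: [-0.3, 0.2, 0.2]
width: 0.0514
gripper_force: 0.0
```

Emit:
step_arm([
  [0,0,0,0,-0.04,0,0],
  [0,0,0,0,-0.04,0,0],
  [0,0,0,0,-0.04,0,0],
  [0,0,0,0,-0.04,0,0],
  [0,0,0,0,-0.04,0,0],
  [0,0,0,0,-0.04,0,0],
  [0,0,0,0,-0.04,0,0],
  [0,0,0,0,0,0,0],
  [0,0,0,0,0,0,0],
])

```text
clock: 14.15
tcp_pos: [0.6488, -0.1652, 0.1703]
tcp_rot: [-3.141, -0.0, 1.595]
force: [-0.5, 0.4, -1.1]
width: 0.0005
gripper_force: 0.0
```

Run:
```python
from h import *
t=grab('top','top7.png');np.save('top7.npy',t,allow_pickle=True);s=grab('side','s7.png');print(arm.sense()['tcp_pos'],arm.sense()['width'])
hs=cv2.cvtColor(t['pixels'],cv2.COLOR_RGB2HSV)
R=cv2.inRange(hs,(0,130,60),(8,255,255))|cv2.inRange(hs,(172,130,60),(180,255,255)); R[:145]=0;R[175:]=0;R[:,:180]=0;R[:,205:]=0
v,u=np.argwhere(R>0).mean(0); print('plunger top',u,v,ray(t,u,v,.088),(R>0).sum())
P=cloud(s);hs=cv2.cvtColor(s['pixels'],cv2.COLOR_RGB2HSV)
R=cv2.inRange(hs,(0,130,60),(8,255,255))|cv2.inRange(hs,(172,130,60),(180,255,255));R[:140]=0;R[170:]=0;R[:,:240]=0;R[:,270:]=0
q=P[R>0];print('side',len(q),np.percentile(q,[3,50,97],axis=0).round(4))
q=cloud(t)[145:178,185:256].reshape(-1,3);c=q[(abs(q[:,1]-.113)<.05)&(q[:,2]>.066)&(q[:,2]<.08)]
print('spacer top flat',c.mean(0),len(c))
A=cv2.imread('pics/top7.png')[140:180,175:265];B=cv2.imread('pics/s7.png')[140:210,235:295]
cv2.imwrite('pics/c7.png',np.hstack([cv2.resize(A,(450,200)),cv2.resize(cv2.resize(B,(172,200)),(172,200))]))
cv2.imwrite('pics/c7.png',np.vstack([cv2.resize(A,(630,280),interpolation=3),cv2.copyMakeBorder(cv2.resize(B,(257,300),interpolation=3),0,0,0,373,0)]))
```

```text
[ 0.64909613 -0.163742    0.17045952] 0.0007036381125358586
plunger top 190.2962962962963 157.34567901234567 [0.64556854 0.24201828 0.088     ] 81
side 49 [[0.63   0.2268 0.0825]
 [0.6435 0.2359 0.088 ]
 [0.659  0.2528 0.0917]]
spacer top flat [0.64946068 0.11397132 0.07022472] 194
```

View pics/c7.png

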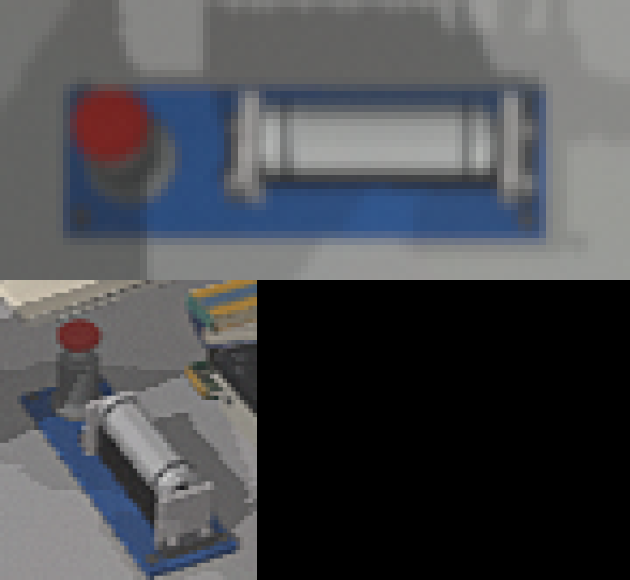

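The spacer lies flat. Its band-to-cheek gaps are even: 29 px at the left, 31 px at the right. Next is the plunger at (0.645, 0.242), pressed with shut fingers.

Emit:
step_arm([
  [0,0,0,0,0.04,0,0],
  [0,0,0,0,0.041,0,0],
  [0,0,0,0,0.041,0,0],
  [0,0,0,-0.003,0.041,0,0],
  [0,0,0,0,0.041,0,0],
  [0,0,0,0,0.041,0,0],
  [0,0,0,0,0.041,0,0],
  [0,0,0,0,0.041,0,0],
  [0,0,0,0,0.041,0,0],
  [0,0,0,0,0.039,0,0],
])

```text
clock: 15.25
tcp_pos: [0.6451, 0.2455, 0.1707]
tcp_rot: [3.142, -0.0, 1.598]
force: [0.3, 0.5, 1.1]
width: 0.0007
gripper_force: 0.0
```

Emit:
step_arm([
  [0,0,0,0,0,-0.03,0],
  [0,0,0,0,0,-0.03,0],
  [0,0,0,0,0,-0.03,0],
  [0,0,0,0,0,-0.015,0],
  [0,0,0,0,0,0,0],
  [0,0,0,0,0,0,0],
])

```text
clock: 15.85
tcp_pos: [0.6466, 0.2429, 0.0667]
tcp_rot: [3.14, -0.0, 1.597]
force: [0.9, -0.0, -0.0]
width: 0.0006
gripper_force: 0.0
```

Emit:
step_arm([
  [0,0,0,0,0,-0.004,0],
  [0,0,0,0,0,-0.004,0],
  [0,0,0,0,0,-0.004,0],
  [0,0,0,0,0,-0.003,0],
  [0,0,0,0,0,0,0],
  [0,0,0,0,0,0,0],
])

```text
clock: 16.45
tcp_pos: [0.6464, 0.2423, 0.0508]
tcp_rot: [3.141, -0.0, 1.596]
force: [0.6, 0.4, 2.9]
width: 0.0008
gripper_force: 1.6
```

Emit:
step_arm([
  [0,0,0,0,0,-0.002,0],
  [0,0,0,0,0,-0.002,0],
  [0,0,0,0,0,-0.002,0],
  [0,0,0,0,0,0,0],
  [0,0,0,0,0,0,0],
])

```text
clock: 16.95
tcp_pos: [0.6464, 0.2423, 0.0446]
tcp_rot: [3.141, -0.0, 1.596]
force: [1.1, 0.5, 5.5]
width: 0.0007
gripper_force: 2.6
```

Emit:
step_arm([
  [0,0,0,0,0,-0.001,0],
  [0,0,0,0,0,-0.001,0],
  [0,0,0,0,0,-0.001,0],
  [0,0,0,0,0,0,0],
  [0,0,0,0,0,0,0],
])

```text
clock: 17.45
tcp_pos: [0.6465, 0.2424, 0.0426]
tcp_rot: [3.14, -0.0, 1.596]
force: [-1.9, -0.4, 12.5]
width: 0.0006
gripper_force: 6.2
```

Emit:
step_arm([
  [0,0,0,0,0,-0.001,0],
  [0,0,0,0,0,0,0],
  [0,0,0,0,0,0,0],
])

```text
clock: 17.75
tcp_pos: [0.6466, 0.2424, 0.0425]
tcp_rot: [3.14, -0.0, 1.596]
force: [-5.1, -2.8, 19.3]
width: 0.0002
gripper_force: 9.5
```

Emit:
step_arm([
  [0,0,0,0,0,0.005,0],
  [0,0,0,0,0,0.01,0],
  [0,0,0,0,0,0.02,0],
  [0,0,0,0,0,0.04,0],
  [0,0,0,0,0,0.04,0],
  [0,0,0,0,0,0.03,0],
  [0,0,0,0,0,0,0],
  [0,0,0,0,0,0,0],
])

```text
clock: 18.55
tcp_pos: [0.6457, 0.2421, 0.1851]
tcp_rot: [-3.141, 0.0, 1.596]
force: [-0.4, -0.1, -0.2]
width: 0.0006
gripper_force: 0.0
```

Emit:
step_arm([
  [0,0,0,0,-0.04,0,0],
  [0,0,0,0,-0.04,0,0],
  [0,0,0,0,-0.04,0,0],
  [0,0,0,0,-0.04,0,0],
  [0,0,0,0,-0.04,0,0],
  [0,0,0,0,-0.04,0,0],
  [0,0,0,0,-0.04,0,0],
  [0,0,0,0,-0.04,0,0],
  [0,0,0,0,-0.04,0,0],
  [0,0,0,0,0,0,0],
])

```text
clock: 19.55
tcp_pos: [0.6447, -0.1219, 0.1831]
tcp_rot: [-3.138, -0.0, 1.592]
force: [-0.1, 0.1, -0.7]
width: 0.0003
gripper_force: 0.0
```

Run:
```python
from h import *
d0=np.load('top1.npy',allow_pickle=True).item();t=grab('top','top8.png');s=grab('side','s8.png')
print(arm.sense()['tcp_pos'])
q=cloud(t)[145:178,185:256].reshape(-1,3);c=q[(abs(q[:,1]-.113)<.05)&(q[:,2]>.066)&(q[:,2]<.08)];print('spacer',c.mean(0),len(c))
c=q[(q[:,2]>.082)&(q[:,2]<.1)];print('plunger',c.mean(0),len(c))
a=cloud(t);b=cloud(d0)
for u,v in [(168,212),(208,214),(292,215),(130,175),(365,197)]:
    f=lambda P:(lambda w:w[w[:,2]>.012].mean(0).round(4))(P[v-24:v+25,u-19:u+20].reshape(-1,3));print(f(b),f(a))
```

```text
[ 0.64518411 -0.11790579  0.18358187]
spacer [0.64968288 0.11375841 0.07063623] 186
plunger [0.64724361 0.24284512 0.08797601] 90
[0.4562 0.3111 0.065 ] [0.4576 0.3147 0.0484]
[0.4535 0.1735 0.0597] [0.4496 0.1722 0.0836]
[ 0.456  -0.1085  0.0801] [ 0.4058 -0.0313  0.6541]
[0.5952 0.4405 0.078 ] [0.5954 0.4415 0.0794]
[ 0.5296 -0.3697  0.0477] [ 0.5285 -0.3671  0.0555]
```

```bash
python3 -c "
from plant import arm
print(arm.sign_off())"
```

```text
the job is handed in; nothing more can be done
None
```

I laid spacer_c (116 mm) flat and centred on the cradle bed, let go of it, pressed the plunger to its stop and let it spring back, and handed the job in at about 20 s; the first grasp closed above the spacer because the true tip is about 35 mm higher than reported, and the arm went near none of the bystanders, though it hid spacer_a in the last check.

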